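Set up the wooden village on its display board

ROBOT

A 6-joint arm with a two-finger parallel gripper is mounted at the origin on the work surface. World frame = base frame: x ahead of the robot, y to its left, z up, the work surface at z = 0. Lengths are in m, angles in rad, forces in N, time in s.
With the tool pointing down it reaches from about 0.35 to 0.775 m from the base axis. Payload 5.5 kg.
Tool frame: the origin (TCP) lies at the very end of the fingers, on their centre line; the grasp point (between the pads) lies 19 mm behind it; z points along the fingers, y is the line along which they close (so a half turn about z gives the same grasp; the last joint's range is limited). The gripper opens to 85 mm and grips with 20 to 120 N. Pads are 22 mm wide; open, the fingers measure 114 mm over their backs; the gripper's body (76 mm by 85 mm) begins 54 mm behind the grasp point. The pads swing forward as they close: fully open they stand 13 mm farther back than shut.
Start: joints at [-1.431, 0.313, 0.046, 1.304, 0, 1.431], TCP at [0.159, -0.553, 0.231] pointing down, gripper open.
Joint ranges: [-2.76, 2.76], [-0.86, 1.69], [-1.03, 1.26], [-2.2, 2.34], [-1.47, 1.5], [-3.14, 3.14]. Speed limits (rad/s): [2.57, 2.57, 3.14, 3.14, 3.14, 3.14].

INTERFACE

Orientations are given as a unit quaternion [w, x, y, z].
In Python, from workcell import env, cams, ticket, spotter gives the robot as it stands.
- The arm moves only by the tool jog_arm, never from a script. Its argument "increments" is a list that holds one entry, the list of rows, each a list of 7 numbers: the shift along the tool's x, y, z in units of 0.25 m (1.0 is 0.25 m), then the turn, a rotation vector about the tool's x, y, z in units of 180 degrees (1.0 is 180 degrees), then the closure in counts, from 0 (fully open) to 255 (shut). A call has 1 to 20 rows; each row shifts and turns the commanded pose from where the row before left it, along the tool's axes as they then stand; what a row does not reach is not made up. A row lasts 1/10 s, in which the tool goes at most 50 mm and 8.59 degrees, less where a joint would pass 70% of its speed; a pose out of reach is approached as far as the arm can. A call with a number of a shift or a turn outside -1 to 1 is refused whole. A call with a gripper value outside its range is refused whole. The fingers move at their own pace and stop on an object; "force" is the grip in N (left out, the last holds). Time passes only in rows, so rows that do not move let the fingers close. It gives the time, the measured TCP pose, the force, the opening and the grip force at its end, in the units of the state.
- env.get_state(): the state, without advancing time (a new reading comes with each control period).
- cams.read_camera(name): name is "scene" or "side" or "wrist"; returns a dict with "pixels" (400x640x3 uint8, red, green, blue), "fx", "fy", "cx", "cy" (pixels), "xyz" and "attitude" of the camera in the world; the wrist camera has in their place "mount" (4x4, takes a point from camera to tool coordinates, whose origin is the TCP and whose axes are the flange's). Camera axes: x right, y down, z forward; pixel columns grow to the right and rows downward; lengths in m; the calibration is good to about 2 mm. A picture is of the moment at which its call begins: read the wrist's pose just before it. There is no depth.
- ticket.hand_in(): hands the job in; it is judged then, once.
Trained networks look in the newest picture that a camera, given by its name, has taken for a name from the list of things; names that differ only in an ending like _2 or _b are one class to them, and where a whole thing is asked for, a point or a joint stands for the part that bears it (a point fixed in the world has none). Each returns a list of dicts, best first, with "conf" (0 to 1); they miss things now and then, are a little off and sometimes report something else, mostly with a low value. They report only what shows in the picture. A call takes as long as a camera call.
- spotter.find_in(target, camera): "uv" ([column, row] in pixels, amid what is visible of it).
- spotter.cut_out(target, camera): "region" (400x640 bool, what is visible of it) and "uv" ([column, row] in pixels, amid what is visible of it).
- spotter.landmark_of(target, camera): "uv" ([column, row] in pixels: a listed point, or the origin of a listed thing).
The state is a dict: "clock": time; "joint_pos": joint angles; "qvel": joint speeds; "tau": joint torques, N m; "tcp_pos": TCP position; "orientation": TCP orientation; "wrist_force": force on the tool from outside, world axes, zero at the start; "ft_torque": the same for the moment, N m; "finger_gap": finger opening in m; "grip_force": force on a finger pad.
Only numpy, scipy, OpenCV 4.12 (cv2) and the standard library are available. Lean on these libraries where they do the work, as an engineer would, in place of code of your own. Each camera call takes 0.05 s, during which the arm holds its last target. There are 200 camera calls.

TASK

Please finish the wooden village on the display board: put the upper storey squarely on the middle of the house and the roof squarely on the middle of the storey. Stand the tall tree in the middle of the wood slice behind the house, the small tree in the middle of the wood slice behind the well, and the peg doll on the board between the house and the well, halfway along the line joining them. Leave everything upright and at rest.

Things in the scene. Friction and masses are not known exactly. Their poses are not given: they have to be found in the camera images.
- board: Plywood board 190 (x) by 300 (y) by 12 mm, fixed on the table. Origin: centre of its underside; x points away from the robot (behind), y to the robot's left, turned up to 0.22 rad. House and well stand at board x = -30, y = +95 and -95 mm (which is left varies); midway between them is x = -30, y = 0 mm, bare board. One wood slice lies behind each.
- house: Ground floor of a log house, a brown square wooden block 64 x 64 x 45 mm high with a flat top and a dark door on the robot's side, glued on the board. Origin: centre of its underside, on the board's top (z = 12 mm), so its flat top is at z = 57 mm. x and y are square to its walls.
- well: Little terracotta round well 56 mm across and 30 mm high with two posts and a small pale wooden gable roof (82 mm high in all, roof 66 mm along its y, 54 mm along x), glued on the board. Origin: centre of its underside, at z = 12 mm.
- slice_left: Round slice of a branch with dark bark rim and rings, 60 mm across, 6 mm thick, glued on the rear half of the board at the robot's left, 80 to 90 mm behind the centre of whichever of house and well stands on the left. Origin: centre of its underside, at z = 12 mm; the flat top that carries things is at z = 18 mm.
- slice_right: The same kind of wood slice, 60 mm across and 6 mm thick, on the rear half of the board at the robot's right, behind whichever of house and well stands on the right. Origin: centre of its underside, at z = 12 mm; top at z = 18 mm.
- storey: Upper storey of the log house: loose solid brown wooden block 54 x 54 x 40 mm high, two small dark windows on each side, flat top and bottom; about 70 g. Stands on the table. Origin: centre of its underside; z up, x and y square to its walls.
- roof: Loose roof: dark wooden pyramid on a square eaves slab 60 x 60 x 6 mm, rising to z = 31 mm, with a pale square turret 20 x 20 mm standing on its middle from z = 31 to 66 mm, by which it is held; about 60 g. Origin: centre of its underside; x and y square to eaves and turret.
- tall_tree: The taller of two loose wooden trees made of stacked discs, 115 mm high, round: foot 48 mm across, thin trunk, tiers 48, 40 and 32 mm across, and a top post 22 mm across from z = 79 to 115 mm, by which it is held; about 90 g. Origin: centre of its underside, z up.
- small_tree: The smaller stacked-disc tree, 76 mm high, round: foot and lowest tier 44 mm across, next tier 32 mm, and a top post 20 mm across from z = 40 to 76 mm, by which it is held; about 50 g. Origin: centre of its underside, z up.
- doll: Loose turned wooden peg doll, 70 mm high, round: pale body 28 mm across from z = 0 to 44 mm, round head 25 mm across above it and a dark brimmed hat; about 35 g. Origin: centre of its underside, z up.

How it is judged:
At the end, for the whole second after the job is handed in: Storey on house and roof on storey, centred within 10 mm, square within 0.17 rad; tall tree on the slice behind the house, small tree behind the well, within 12 mm; doll within 12.5 mm (board x, y) of midway between house and well; all upright within 0.1 rad, height within 6 mm, at rest (height (world z) of storey between 0.051 and 0.063 m and angle between each of storey, roof, tall_tree, small_tree, doll's own z axis and vertical below 0.1 rad and linear speed of each of storey, roof, tall_tree, small_tree, doll below 0.02 m/s and angular speed of each of storey, roof, tall_tree, small_tree, doll below 0.2 rad/s and horizontal distance between storey and house below 0.01 m and (angle between the x axis of storey and the x axis of house, either way round below 0.17 rad or angle between the x axis of storey and the y axis of house, either way round below 0.17 rad) and height (world z) of roof between 0.091 and 0.103 m and horizontal distance between roof and storey below 0.01 m and (angle between the x axis of roof and the x axis of storey, either way round below 0.17 rad or angle between the x axis of roof and the y axis of storey, either way round below 0.17 rad) and height (world z) of tall_tree between 0.012 and 0.024 m and (horizontal distance between tall_tree and slice_left below 0.012 m or horizontal distance between tall_tree and slice_right below 0.012 m) and horizontal distance between tall_tree and house below 0.13 m and height (world z) of small_tree between 0.012 and 0.024 m and (horizontal distance between small_tree and slice_left below 0.012 m or horizontal distance between small_tree and slice_right below 0.012 m) and horizontal distance between small_tree and well below 0.13 m and height (world z) of doll between 0.006 and 0.018 m and x of doll in the frame of board between -0.0425 and -0.0175 m and y of doll in the frame of board between -0.0125 and 0.0125 m); the robot touches nothing.
It also fails if it takes over 144 s, if anything falls off the work surface, if the arm or the gripper's body presses on something with over 40 N, if the wrist force passes 120 N, or if a joint passes its speed limit or range.

## Working session

There is one attempt and no reset: what is moved stays moved. The work goes in short steps, Python scripts to look and compute and a tool call to move; the robot and the scene stay as the last step left them, time stands still between calls to the robot, and variables do not carry over. Pictures are saved under pics/ and viewed, at most 18 in all, crops included, and the job is handed in when it is done.

Besides the shell and the picture viewer there is one more tool, called after "Emit:" as name(argument=value, ...), one argument or row to a line, values as JSON. jog_arm: Moves the arm, as the interface text tells. Shifts and turns lie within -1 to 1; 1 stands for 0.25 m of shift or 180 degrees of turn. Its arguments: {"type":"object","properties":{"increments":{"type":"array"},"force":{"type":"number"}},"required":["increments"]}

```bash
mkdir -p pics; ls; cat > h.py <<'E'
import numpy as np, cv2
from scipy.spatial.transform import Rotation as R
from workcell import env, cams, ticket, spotter
def rq(q): return R.from_quat([q[1],q[2],q[3],q[0]]).as_matrix()
def cam(name):
    s=env.get_state(); c=cams.read_camera(name)
    K=np.array([[c['fx'],0,c['cx']],[0,c['fy'],c['cy']],[0,0,1.]])
    if name=='wrist':
        T=np.eye(4);T[:3,:3]=rq(s['orientation']);T[:3,3]=s['tcp_pos'];T=T@np.array(c['mount'])
        return c['pixels'],K,T[:3,:3],T[:3,3]
    a=np.array(c['attitude']); Rm=a if a.shape==(3,3) else rq(a)
    return c['pixels'],K,Rm,np.array(c['xyz'])
def ray(uv,C): return C[2]@np.linalg.inv(C[1])@np.array([uv[0],uv[1],1.])
def onz(uv,C,z):
    d=ray(uv,C); return C[3]+d*(z-C[3][2])/d[2]
def tri(uvs,Cs):
    A=np.zeros((3,3));b=np.zeros(3);L=[]
    for u,C in zip(uvs,Cs):
        d=ray(u,C);d/=np.linalg.norm(d);P=np.eye(3)-np.outer(d,d);A+=P;b+=P@C[3];L.append((P,C[3]))
    x=np.linalg.solve(A,b); return x,max(np.linalg.norm(P@(x-c)) for P,c in L)
def proj(p,C):
    q=C[1]@(C[2].T@(np.asarray(p)-C[3])); return q[:2]/q[2]
def save(n,im): cv2.imwrite('pics/'+n,im[:,:,::-1])
E
python3 - <<'E'
from h import *
s=env.get_state();print({k:np.round(v,3).tolist() for k,v in s.items()})
Cs={n:cam(n) for n in('scene','side','wrist')}
for n,C in Cs.items(): save(n+'0.png',C[0]);print(n,C[3].round(3),C[2][:,2].round(3),C[1][0,0])
for t in 'board house well slice_left slice_right storey roof tall_tree small_tree doll'.split():
    us=[];cc=[]
    for n in('scene','side'):
        r=spotter.landmark_of(t,n);print(t,n,[(np.round(x['uv']).tolist(),round(x['conf'],2)) for x in r[:2]])
        if r: us.append(r[0]['uv']);cc.append(Cs[n])
    if len(us)==2: x,e=tri(us,cc);print('   ',x.round(4),round(e,4))
E
```

```text
pics
{'clock': 0.0, 'joint_pos': [-1.431, 0.314, 0.045, 1.304, -0.0, 1.431], 'qvel': [0.001, 0.001, -0.002, 0.001, 0.001, -0.002], 'tau': [0.002, -48.063, 29.853, 0.019, 0.0, 0.0], 'tcp_pos': [0.159, -0.552, 0.23], 'orientation': [-0.001, 0.99, 0.139, -0.0], 'wrist_force': [0.564, -0.771, 0.368], 'ft_torque': [-0.025, -0.01, -0.02], 'grip_force': 0.0, 'finger_gap': 0.085}
scene [ 1.34  -0.077  0.902] [-0.68   0.071 -0.729] 446.19065299737423
side [0.497 0.867 1.166] [ 0.029 -0.623 -0.782] 467.61229249988503
wrist [ 0.233 -0.531  0.373] [-0.292 -0.083 -0.953] 314.48415261148944
board scene [([322.0, 211.0], 0.69), ([217.0, 184.0], 0.68)]
board side [([320.0, 216.0], 0.85)]
    [ 0.5439 -0.0008 -0.0073] 0.0055
house scene [([354.0, 200.0], 0.81)]
house side [([329.0, 235.0], 0.68)]
    [0.5156 0.0859 0.0064] 0.001
well scene [([285.0, 199.0], 0.66)]
well side [([334.0, 186.0], 0.7)]
    [ 0.5065 -0.1018  0.0125] 0.0001
slice_left scene [([364.0, 224.0], 0.92)]
slice_left side [([305.0, 239.0], 0.76), ([333.0, 188.0], 0.33)]
    [ 0.5902  0.1012 -0.0009] 0.005
slice_right scene [([286.0, 224.0], 0.59)]
slice_right side [([305.0, 185.0], 0.66)]
    [ 0.5978 -0.1002  0.0161] 0.0023
storey scene [([482.0, 191.0], 0.66)]
storey side [([332.0, 354.0], 0.87)]
    [0.502  0.4481 0.0104] 0.0044
roof scene [([434.0, 210.0], 0.97)]
roof side [([310.0, 308.0], 0.78)]
    [ 0.5583  0.3082 -0.0106] 0.0064
tall_tree scene [([417.0, 173.0], 0.91)]
tall_tree side [([370.0, 301.0], 0.59)]
    [ 0.4006  0.2898 -0.0082] 0.0028
small_tree scene [([218.0, 184.0], 0.86)]
small_tree side [([359.0, 147.0], 0.61)]
    [ 0.4234 -0.2901  0.0017] 0.0009
doll scene [([161.0, 199.0], 0.68), ([284.0, 200.0], 0.25)]
doll side [([340.0, 121.0], 0.62), ([306.0, 186.0], 0.54)]
    [ 0.4863 -0.4307  0.0046] 0.0087
```

View pics/scene0.png

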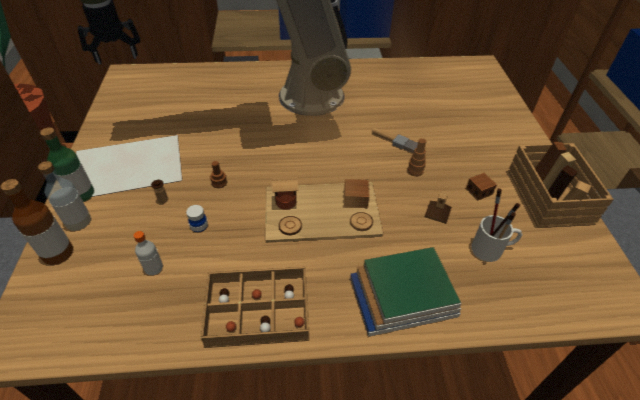

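View pics/side0.png

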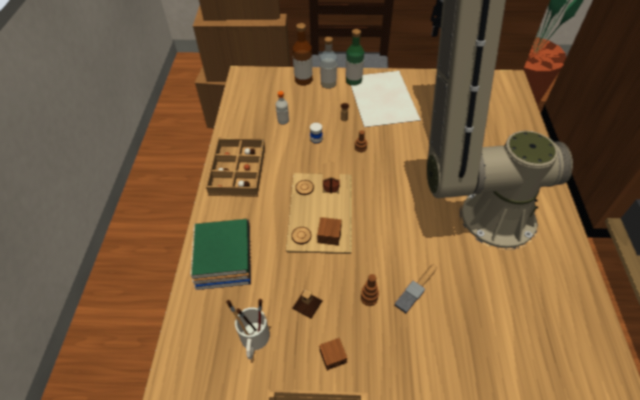

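```bash
python3 - <<'E'
from h import *
c=cams.read_camera('wrist');print(np.round(c['mount'],3).tolist())
# segment silhouettes: refine
for n in('scene','side'):
    C=cam(n)
    for t in 'storey roof tall_tree small_tree doll house well'.split():
        r=spotter.cut_out(t,n)
        for x in r[:1]:
            ys,xs=np.where(x['region']);print(n,t,round(x['conf'],2),xs.min(),xs.max(),ys.min(),ys.max(),len(xs))
E
```

```text
[[-0.001, -0.953, -0.304, 0.077], [1.0, -0.001, 0.001, -0.0], [-0.001, -0.304, 0.953, -0.142], [0.0, 0.0, 0.0, 1.0]]
scene storey 0.68 466 495 173 199 549
scene roof 0.6 425 451 193 222 479
scene tall_tree 0.67 408 425 138 175 475
scene small_tree 0.63 211 226 161 187 318
scene doll 0.73 151 167 179 204 298
scene house 0.88 344 369 179 207 697
scene well 0.98 272 297 177 208 682
side storey 0.91 319 346 337 368 641
side roof 0.75 292 321 290 317 496
side tall_tree 0.71 360 378 274 305 442
side house 0.7 360 378 274 305 436
side well 0.88 322 338 161 192 466
```

The scene view shows the house on the left (354,195), the well on the right (285,195), and slices behind at (361,221) and (290,225). The tall tree (417,158), roof (438,208) and storey (482,187) are at the robot's left; the small tree (218,177) and doll (159,192) are at its right. The side view agrees, though the network mislabelled the tall tree as the house there. I'll turn the wrist first, so its axes line up with the world's.

Emit:
jog_arm(
  increments=[
    [[0, 0, 0, 0, 0, -0.0456, 0], [0, 0, 0, 0, 0, -0.0456, 0], [0, 0, 0, 0, 0, -0.0456, 0], [0, 0, 0, 0, 0, -0.0456, 0], [0, 0, 0, 0, 0, -0.0456, 0], [0, 0, 0, 0, 0, -0.0456, 0], [0, 0, 0, 0, 0, -0.0456, 0], [0, 0, 0, 0, 0, -0.0456, 0], [0, 0, 0, 0, 0, -0.0456, 0], [0, 0, 0, 0, 0, -0.0456, 0], [0, 0, 0, 0, 0, -0.0456, 0], [0, 0, 0, 0, 0, -0.0456, 0], [0, 0, 0, 0, 0, -0.0456, 0], [0, 0, 0, 0, 0, -0.0456, 0], [0, 0, 0, 0, 0, -0.0456, 0], [0, 0, 0, 0, 0, -0.0456, 0], [0, 0, 0, 0, 0, -0.0456, 0], [0, 0, 0, 0, 0, -0.0456, 0], [0, 0, 0, 0, 0, -0.0456, 0], [0, 0, 0, 0, 0, -0.0456, 0]],
  ],
  force=40,
)

```text
clock: 4.0
tcp_pos: [0.1588, -0.5527, 0.2313]
orientation: [0.0, -0.005, 1.0, -0.0]
wrist_force: [0.2, -0.0, 0.3]
finger_gap: 0.0856
grip_force: 0.0
```

Emit:
jog_arm(
  increments=[
    [[-0.1, 0.08, -0.01, 0, 0, 0, 0], [-0.1, 0.08, -0.01, 0, 0, 0, 0], [-0.1, 0.08, -0.01, 0, 0, 0, 0], [-0.1, 0.08, -0.01, 0, 0, 0, 0], [-0.1, 0.08, -0.01, 0, 0, 0, 0], [-0.1, 0.08, -0.01, 0, 0, 0, 0], [-0.1, 0.08, -0.01, 0, 0, 0, 0], [-0.1, 0.08, -0.01, 0, 0, 0, 0], [-0.1, 0.08, -0.01, 0, 0, 0, 0], [-0.1, 0.08, -0.01, 0, 0, 0, 0], [0, 0, 0, 0, 0, 0, 0]],
  ],
)

```text
clock: 5.1
tcp_pos: [0.4105, -0.3497, 0.2568]
orientation: [0.001, -0.004, 1.0, -0.0]
wrist_force: [-0.5, -0.7, -0.5]
finger_gap: 0.0854
grip_force: 0.0
```

```bash
cat > look.py <<'E'
# python3 look.py tag : wrist picture, landmarks of everything, stored for triangulation
from h import *; import sys,pickle
tag=sys.argv[1]; C=cam('wrist'); save('w_'+tag+'.png',C[0]); D={}
for t in 'board house well slice_left slice_right storey roof tall_tree small_tree doll'.split():
    r=spotter.landmark_of(t,'wrist')
    if r and r[0]['conf']>.45:
        D[t]=(r[0]['uv'],r[0]['conf']); print(t,np.round(r[0]['uv']).tolist(),round(r[0]['conf'],2),onz(r[0]['uv'],C,.0 if t in('storey','roof','tall_tree','small_tree','doll','board') else .012).round(4))
pickle.dump((C,D),open('v_'+tag+'.pkl','wb'))
E
python3 look.py 1
```

```text
board [561.0, 256.0] 0.72 [ 0.5415 -0.0124  0.    ]
well [502.0, 244.0] 0.88 [ 0.5175 -0.1062  0.012 ]
slice_left [631.0, 294.0] 0.78 [0.5948 0.0922 0.012 ]
slice_right [502.0, 298.0] 0.73 [ 0.6032 -0.0911  0.012 ]
roof [629.0, 292.0] 0.58 [0.5989 0.1009 0.    ]
tall_tree [258.0, 212.0] 0.75 [ 0.4781 -0.4365  0.    ]
small_tree [369.0, 168.0] 0.66 [ 0.4178 -0.2899  0.    ]
doll [258.0, 211.0] 0.8 [ 0.4775 -0.437   0.    ]
```

View pics/w_1.png

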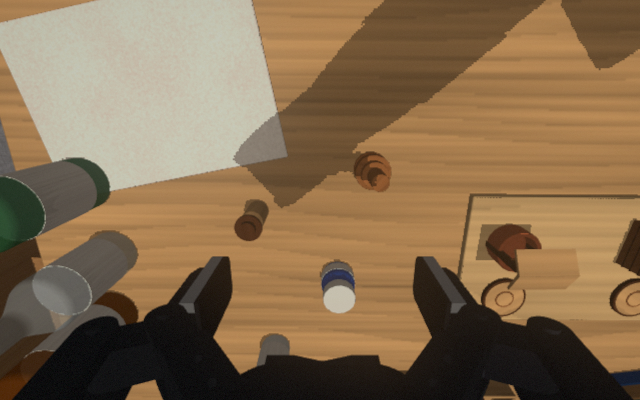

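The wrist view shows the doll's foot at about (258,207), the small tree at (373,172), the well at (510,248) and its slice at (503,297). Next I'll fly over the board and then the left side.

Emit:
jog_arm(
  increments=[
    [[0, 0.14, 0, 0, 0, 0, 0], [0, 0.14, 0, 0, 0, 0, 0], [0, 0.14, 0, 0, 0, 0, 0], [0, 0.14, 0, 0, 0, 0, 0], [0, 0.14, 0, 0, 0, 0, 0], [0, 0.14, 0, 0, 0, 0, 0], [0, 0.14, 0, 0, 0, 0, 0], [0, 0.14, 0, 0, 0, 0, 0], [0, 0.14, 0, 0, 0, 0, 0], [0, 0.14, 0, 0, 0, 0, 0], [0, 0, 0, 0, 0, 0, 0]],
  ],
)

```text
clock: 6.75
tcp_pos: [0.4063, 0.0012, 0.2565]
orientation: [0.0, -0.004, 1.0, 0.0]
wrist_force: [-0.4, -0.6, -0.5]
finger_gap: 0.0856
grip_force: 0.0
```

```bash
python3 look.py 2
```

```text
board [314.0, 257.0] 0.91 [ 0.5418 -0.009   0.    ]
house [384.0, 245.0] 0.62 [0.5154 0.0856 0.012 ]
well [244.0, 245.0] 0.65 [ 0.517  -0.1043  0.012 ]
slice_left [386.0, 295.0] 0.71 [0.5952 0.0931 0.012 ]
slice_right [258.0, 298.0] 0.83 [ 0.6017 -0.0901  0.012 ]
roof [532.0, 273.0] 0.82 [0.565  0.3046 0.    ]
tall_tree [542.0, 159.0] 0.94 [0.3993 0.2822 0.    ]
small_tree [97.0, 171.0] 0.73 [ 0.4189 -0.29    0.    ]
```

Emit:
jog_arm(
  increments=[
    [[0, 0.14, 0, 0, 0, 0, 0], [0, 0.14, 0, 0, 0, 0, 0], [0, 0.14, 0, 0, 0, 0, 0], [0, 0.14, 0, 0, 0, 0, 0], [0, 0.14, 0, 0, 0, 0, 0], [0, 0, 0, 0, 0, 0, 0]],
  ],
)

```text
clock: 7.9
tcp_pos: [0.4063, 0.1761, 0.2562]
orientation: [0.0, -0.004, 1.0, 0.001]
wrist_force: [0.2, -0.2, -0.2]
finger_gap: 0.0851
grip_force: 0.0
```

```bash
python3 look.py 3
```

```text
board [190.0, 260.0] 0.6 [ 0.5464 -0.011   0.    ]
house [256.0, 245.0] 0.81 [0.5177 0.087  0.012 ]
well [115.0, 244.0] 0.64 [ 0.5171 -0.1037  0.012 ]
slice_left [262.0, 295.0] 0.97 [0.5962 0.0918 0.012 ]
slice_right [133.0, 297.0] 0.8 [ 0.601  -0.0942  0.012 ]
storey [519.0, 229.0] 0.93 [0.4965 0.4468 0.    ]
roof [412.0, 277.0] 0.93 [0.5717 0.3067 0.    ]
tall_tree [403.0, 157.0] 0.91 [0.398  0.2785 0.    ]
```

Emit:
jog_arm(
  increments=[
    [[0, 0.14, 0, 0, 0, 0, 0], [0, 0.14, 0, 0, 0, 0, 0], [0, 0.14, 0, 0, 0, 0, 0], [0, 0.14, 0, 0, 0, 0, 0], [0, 0.14, 0, 0, 0, 0, 0], [0, 0, 0, 0, 0, 0, 0]],
  ],
)

```text
clock: 9.05
tcp_pos: [0.4058, 0.3513, 0.2557]
orientation: [0.0, -0.003, 1.0, 0.001]
wrist_force: [-0.1, -0.8, 0.2]
finger_gap: 0.0853
grip_force: 0.0
```

```bash
python3 look.py 4; python3 - <<'E'
from h import *; import pickle
V=[pickle.load(open(f'v_{i}.pkl','rb')) for i in(1,2,3,4)]
for t in 'house well slice_left slice_right storey roof tall_tree small_tree doll'.split():
    L=[(v[1][t][0],v[0]) for v in V if t in v[1]]
    if len(L)>1: x,e=tri(*zip(*L));print(t,len(L),x.round(4),round(e,4))
E
```

```text
board [67.0, 258.0] 0.69 [ 0.5439 -0.0082  0.    ]
house [126.0, 244.0] 0.81 [0.5158 0.0872 0.012 ]
slice_left [142.0, 295.0] 0.75 [0.5959 0.0947 0.012 ]
slice_right [11.0, 296.0] 0.93 [ 0.5982 -0.0927  0.012 ]
storey [388.0, 226.0] 0.79 [0.4931 0.4414 0.    ]
roof [290.0, 272.0] 0.65 [0.5652 0.3055 0.    ]
tall_tree [268.0, 160.0] 0.77 [0.4024 0.2811 0.    ]
house 3 [0.5171 0.0863 0.0104] 0.0013
well 3 [ 0.5182 -0.105   0.01  ] 0.0002
slice_left 4 [0.596  0.0931 0.0112] 0.0014
slice_right 4 [ 0.5999 -0.0918  0.0136] 0.0023
storey 2 [0.4903 0.4391 0.0107] 0.0015
roof 4 [ 0.6514  0.3213 -0.1226] 0.0749
tall_tree 4 [0.3085 0.0398 0.4761] 0.3665
small_tree 2 [ 0.4183 -0.2899 -0.    ] 0.0006
```

View pics/w_2.png

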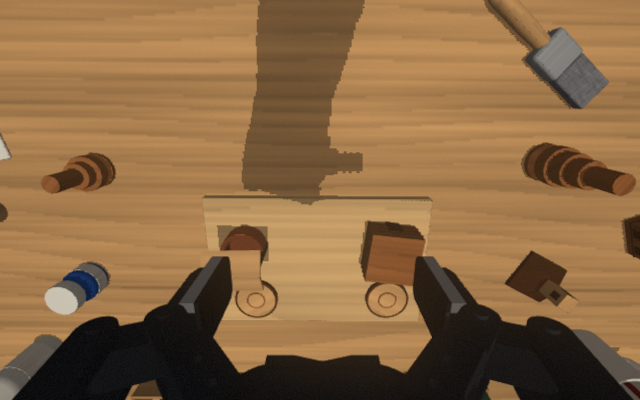

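View pics/w_4.png

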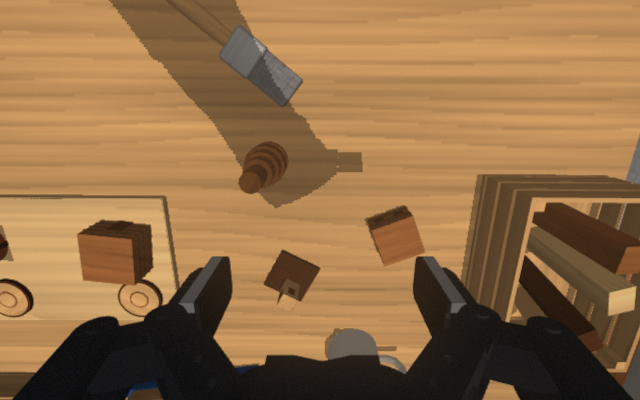

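Picture w_2 shows the board edges parallel to the image rows, with the house top around (393,253), the slices at (256,300) and (387,300), and the tall tree's top at (624,183). Picture w_4 shows the tall tree's top at (249,183), the storey at (395,235) turned roughly 20°, and the roof at (292,277) turned roughly 30°. I'll enlarge the parts needed for corners.

```bash
python3 - <<'E'
import cv2,numpy as np
a=cv2.imread('pics/w_4.png');b=cv2.imread('pics/w_2.png')
f=lambda im,x,y:cv2.resize(im[y:y+75,x:x+100],(400,300),interpolation=cv2.INTER_CUBIC)
cv2.imwrite('pics/crop1.png',np.vstack([np.hstack([f(a,350,200),f(a,240,240)]),np.hstack([f(b,345,215),f(b,525,240)])]))
E
```

```text
(no output)
```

View pics/crop1.png

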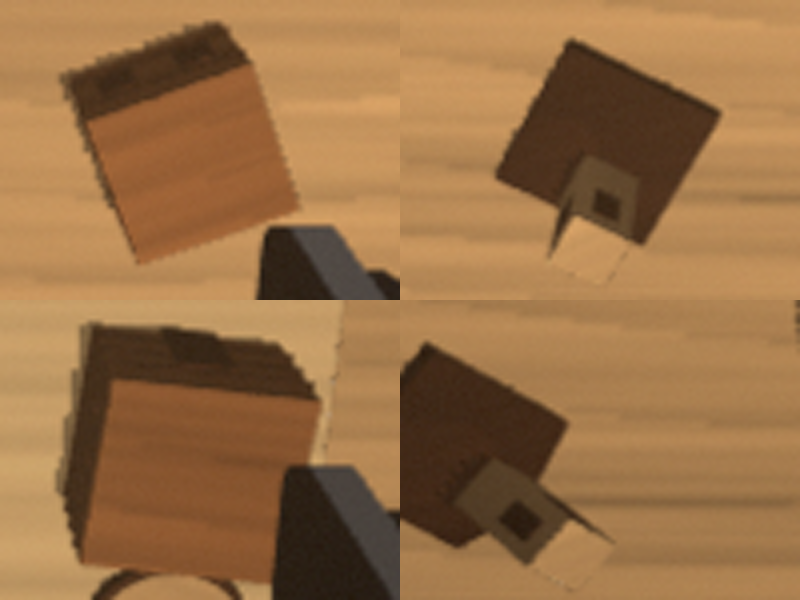

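The enlargement gives corners, in original pixels:
- **Storey top (w_4):** (372.5,230.5), (412.5,216.3), (425,252), (384.5,265.8).
- **Roof slab (w_4):** (282.5,250), (320,268.8), (300.8,301.3), (264.5,284.5).
- **House top (w_2):** (373,235), (425,240), (365.5,280.5), with the fourth corner behind a finger.
- **Turret top:** (288.5,302) in w_4 and (567.5,303.8) in w_2.

```bash
python3 - <<'E'
from h import *; import pickle
V={i:pickle.load(open(f'v_{i}.pkl','rb')) for i in(1,2,3,4)}
C2,C4=V[2][0],V[4][0]
def quad(n,ps,C,z):
    P=np.array([onz(p,C,z)[:2] for p in ps]);e=np.diff(np.vstack([P,P[:1]]),axis=0)
    print(n,'ctr',P.mean(0).round(4),'len',np.linalg.norm(e,axis=1).round(4),'ang mod90',(np.degrees(np.arctan2(e[:,1],e[:,0]))%90).round(1))
quad('storey',[(372.5,230.5),(412.5,216.25),(425,252),(384.5,265.75)],C4,.04)
quad('roof',[(282.5,250),(320,268.75),(300.75,301.25),(264.5,284.5)],C4,.006)
a,b,c=[onz(p,C2,.057)[:2] for p in((373,235),(425,240),(365.5,280.5))]
for u in(b-a,c-a):print('house',np.linalg.norm(u).round(4),np.degrees(np.arctan2(u[1],u[0])).round(1)%90)
print('house ctr',((b+c)/2).round(4))
quad('board rear edge',[(205,197),(430,198)],C2,.012)
print('turret top',tri([(567.5,303.75),(288.5,302)],[C2,C4]))
print('tree top',tri([(624,183),(249,183)],[C2,C4]))
sc=cam('scene');r=spotter.landmark_of('storey','scene')
for t in('storey','house','well','doll','small_tree'):
    L=[(spotter.landmark_of(t,'scene')[0]['uv'],sc)]+[(v[1][t][0],v[0]) for v in V.values() if t in v[1]];print(t,tri(*zip(*L)))
E
```

```text
storey ctr [0.4967 0.4469] len [0.0513 0.0522 0.0536 0.0521] ang mod90 [21.8 22.9 21.7 20.3]
roof ctr [0.5682 0.3091] len [0.0593 0.0605 0.0585 0.0614] ang mod90 [60.9 62.6 61.7 63.4]
house 0.0625 84.5
house 0.0619 84.6
house ctr [0.5151 0.0898]
board rear edge ctr [ 0.4493 -0.0048] len [0.29 0.29] ang mod90 [0.2 0.2]
turret top (array([0.57043483, 0.30984329, 0.06238579]), np.float64(0.0004318775872384895))
tree top (array([0.40179879, 0.28282495, 0.1144776 ]), np.float64(0.0008850272921973378))
storey (array([0.49527942, 0.44580247, 0.00082529]), np.float64(0.004877021090704134))
house (array([0.51578028, 0.08727613, 0.01306539]), np.float64(0.001978070537672674))
well (array([ 0.51579002, -0.10497822,  0.0141368 ]), np.float64(0.003231606188611833))
doll (array([ 0.47626763, -0.43622794,  0.00339687]), np.float64(1.8889664959624432e-06))
small_tree (array([ 0.4644286 , -0.14426303, -0.00753867]), np.float64(0.2657910325539363))
```

Emit:
jog_arm(
  increments=[
    [[0.007, -0.092, 0, 0, 0, 0, 0], [0.006, -0.092, 0, 0, 0, 0, 0], [0.006, -0.092, 0, 0, 0, 0, 0], [0, 0, 0.08, 0, 0, 0, 0], [0, 0, 0.08, 0, 0, 0, 0], [0, 0, 0.08, 0, 0, 0, 0], [0, 0, 0.08, 0, 0, 0, 0], [0, 0, 0.08, 0, 0, 0, 0], [0, 0, 0.08, 0, 0, 0, 0], [0, 0, 0.08, 0, 0, 0, 0], [0, 0, 0.08, 0, 0, 0, 0], [0, 0, 0.05, 0, 0, 0, 0], [0, 0, 0, 0, 0, 0, 0], [0, 0, 0, 0, 0, 0, 255], [0, 0, 0, 0, 0, 0, 255], [0, 0, 0, 0, 0, 0, 255], [0, 0, 0, 0, 0, 0, 255], [0, 0, 0, 0, 0, 0, 255], [0, 0, 0, 0, 0, 0, 255], [0, 0, 0, 0, 0, 0, 255]],
  ],
  force=40,
)

```text
clock: 11.95
tcp_pos: [0.4016, 0.2793, 0.0841]
orientation: [0.0, -0.002, 1.0, 0.0]
wrist_force: [0.2, -0.4, 2.4]
finger_gap: 0.0212
grip_force: 40.6
```

Emit:
jog_arm(
  increments=[
    [[0, 0, -0.04, 0, 0, 0, 255], [0, 0, -0.08, 0, 0, 0, 255], [0, 0, -0.1, 0, 0, 0, 255], [0, 0, -0.1, 0, 0, 0, 255], [0, 0, -0.08, 0, 0, 0, 255], [-0.05, -0.05, 0, 0, 0, 0, 255], [-0.08, -0.077, 0, 0, 0, 0, 255], [-0.08, -0.077, 0, 0, 0, 0, 255], [-0.08, -0.077, 0, 0, 0, 0, 255], [-0.08, -0.077, 0, 0, 0, 0, 255], [-0.08, -0.077, 0, 0, 0, 0, 255], [-0.08, -0.077, 0, 0, 0, 0, 255], [-0.08, -0.077, 0, 0, 0, 0, 255], [-0.08, -0.077, 0, 0, 0, 0, 255], [-0.05, -0.05, 0, 0, 0, 0, 255], [-0.04, -0.03, 0, 0, 0, 0, 255], [0, 0, 0, 0, 0, 0, 255], [0, 0, 0, 0, 0, 0, 255]],
  ],
)

```text
clock: 13.75
tcp_pos: [0.5963, 0.0938, 0.1836]
orientation: [-0.001, -0.002, 1.0, 0.0]
wrist_force: [-0.1, 0.9, -1.0]
finger_gap: 0.021
grip_force: 40.4
```

```bash
python3 look.py 5; python3 - <<'E'
from h import *
r=[spotter.cut_out(n,'wrist') for n in('slice_left','slice_right')]
C=cam('wrist')
for x in r:
    for k in x[:1]:
        ys,xs=np.where(k['region']);print(k['conf'],xs.min(),xs.max(),ys.min(),ys.max())
E
```

```text
board [221.0, 128.0] 0.76 [ 0.5462 -0.0095  0.    ]
house [313.0, 100.0] 0.87 [0.5185 0.0842 0.012 ]
well [118.0, 100.0] 0.58 [ 0.5194 -0.1015  0.012 ]
slice_left [324.0, 178.0] 0.6 [0.5958 0.0952 0.012 ]
slice_right [144.0, 181.0] 0.68 [ 0.5988 -0.0906  0.012 ]
tall_tree [322.0, 208.0] 0.7 [0.6317 0.0937 0.    ]
0.88 294 352 152 190
0.93 109 172 152 210
```

View pics/w_5.png

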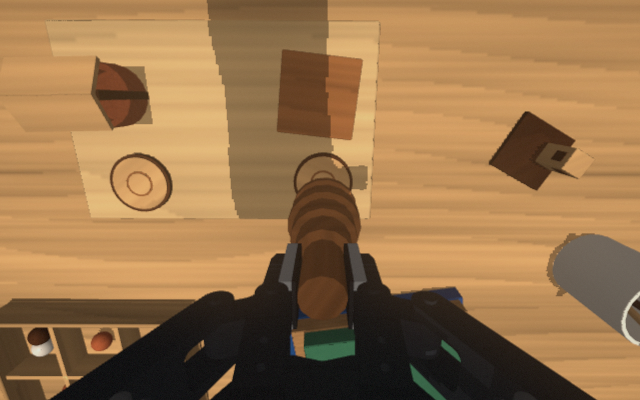

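The tree hangs above the slice: slice rim spans columns 294–352, tree at column 322. House roof clear.

Emit:
jog_arm(
  increments=[
    [[0, 0, 0.07, 0, 0, 0, 255], [0, 0, 0.08, 0, 0, 0, 255], [0, 0, 0.08, 0, 0, 0, 255], [0, 0, 0.05, 0, 0, 0, 255], [0, 0, 0.024, 0, 0, 0, 255], [0, 0, 0.012, 0, 0, 0, 255], [0, 0, 0.008, 0, 0, 0, 255], [0, 0, 0, 0, 0, 0, 255], [0, 0, 0, 0, 0, 0, 255]],
  ],
)

```text
clock: 15.35
tcp_pos: [0.5974, 0.0933, 0.1035]
orientation: [0.001, -0.002, 1.0, -0.0]
wrist_force: [-0.8, 0.2, -0.7]
finger_gap: 0.0207
grip_force: 40.4
```

Emit:
jog_arm(
  increments=[
    [[0, 0, 0.006, 0, 0, 0, 255], [0, 0, 0, 0, 0, 0, 255], [0, 0, 0, 0, 0, 0, 150], [0, 0, 0, 0, 0, 0, 100], [0, 0, 0, 0, 0, 0, 50], [0, 0, 0, 0, 0, 0, 0], [0, 0, 0, 0, 0, 0, 0], [0, 0, -0.03, 0, 0, 0, 0], [0, 0, -0.08, 0, 0, 0, 0], [0, 0, -0.12, 0, 0, 0, 0], [0, 0, -0.12, 0, 0, 0, 0], [0, 0, -0.12, 0, 0, 0, 0], [0, 0, -0.08, 0, 0, 0, 0], [0.05, -0.1, 0, 0, 0, 0, 0], [0.09, -0.16, 0, 0, 0, 0, 0], [0.09, -0.16, 0, 0, 0, 0, 0], [0.09, -0.16, 0, 0, 0, 0, 0], [0.09, -0.16, 0, 0, 0, 0, 0], [0.05, -0.1, 0, 0, 0, 0, 0], [0, 0, 0, 0, 0, 0, 0]],
  ],
)

```text
clock: 17.35
tcp_pos: [0.4813, -0.1198, 0.2397]
orientation: [0.0, 0.001, 1.0, -0.001]
wrist_force: [0.7, -0.0, -0.6]
finger_gap: 0.0855
grip_force: 0.0
```

```bash
python3 look.py 6; python3 - <<'E'
from h import *; import pickle
V=[pickle.load(open(f'v_{i}.pkl','rb')) for i in(1,2,6)]
for t in('small_tree','doll','tall_tree','slice_left'):
    L=[(v[1][t][0],v[0]) for v in V if t in v[1]]
    if len(L)>1:print(t,len(L),tri(*zip(*L)))
E
```

```text
board [409.0, 215.0] 0.64 [ 0.5464 -0.008   0.    ]
house [489.0, 196.0] 0.91 [0.518  0.0846 0.012 ]
well [337.0, 195.0] 0.65 [ 0.5154 -0.1029  0.012 ]
slice_right [342.0, 258.0] 0.78 [ 0.6017 -0.0944  0.012 ]
small_tree [177.0, 110.0] 0.77 [ 0.4159 -0.2909  0.    ]
doll [66.0, 163.0] 0.73 [ 0.4782 -0.4367  0.    ]
small_tree 3 (array([ 0.41735459, -0.28991731,  0.00108904]), np.float64(0.0015936730722156045))
doll 2 (array([ 0.4780857 , -0.43723841, -0.00087289]), np.float64(0.0002544603027275974))
tall_tree 2 (array([ 0.23247429, -0.26851014,  0.76118094]), np.float64(0.03136558295200281))
slice_left 2 (array([0.59553494, 0.09326245, 0.01116653]), np.float64(0.00016371716451381033))
```

View pics/w_6.png

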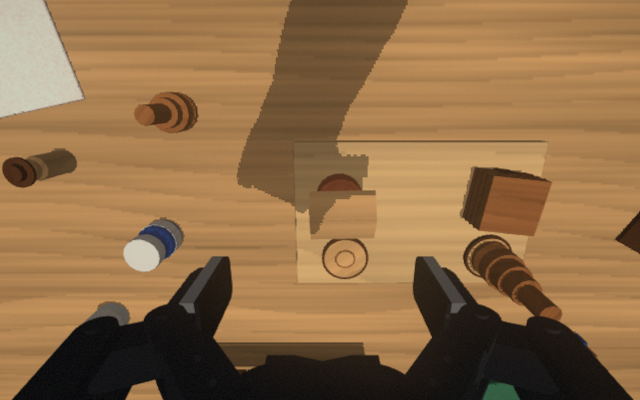

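The tall tree stands on its slice at (485,250). The small tree is at (175,112), the doll at (55,163) and the right slice at (345,258). Next is the small tree.

Emit:
jog_arm(
  increments=[
    [[0.05, -0.13, 0, 0, 0, 0, 0], [0.056, -0.15, 0, 0, 0, 0, 0], [0.05, -0.15, 0, 0, 0, 0, 0], [0.05, -0.15, 0, 0, 0, 0, 0], [0.05, -0.1, 0, 0, 0, 0, 0], [0, 0, 0.08, 0, 0, 0, 0], [0, 0, 0.1, 0, 0, 0, 0], [0, 0, 0.1, 0, 0, 0, 0], [0, 0, 0.1, 0, 0, 0, 0], [0, 0, 0.1, 0, 0, 0, 0], [0, 0, 0.1, 0, 0, 0, 0], [0, 0, 0.1, 0, 0, 0, 0], [0, 0, 0.06, 0, 0, 0, 0], [0, 0, 0.047, 0, 0, 0, 0], [0, 0, 0, 0, 0, 0, 255], [0, 0, 0, 0, 0, 0, 255], [0, 0, 0, 0, 0, 0, 255], [0, 0, 0, 0, 0, 0, 255], [0, 0, 0, 0, 0, 0, 255], [0, 0, 0, 0, 0, 0, 255]],
  ],
)

```text
clock: 19.9
tcp_pos: [0.4197, -0.2879, 0.043]
orientation: [0.001, -0.002, 1.0, -0.001]
wrist_force: [0.6, -0.2, 4.1]
finger_gap: 0.019
grip_force: 38.9
```

Emit:
jog_arm(
  increments=[
    [[0, 0, -0.05, 0, 0, 0, 255], [0, 0, -0.1, 0, 0, 0, 255], [0, 0, -0.1, 0, 0, 0, 255], [0, 0, -0.1, 0, 0, 0, 255], [0, 0, -0.1, 0, 0, 0, 255], [0, 0, -0.058, 0, 0, 0, 255], [-0.05, 0.05, 0, 0, 0, 0, 255], [-0.08, 0.088, 0, 0, 0, 0, 255], [-0.08, 0.088, 0, 0, 0, 0, 255], [-0.08, 0.088, 0, 0, 0, 0, 255], [-0.08, 0.088, 0, 0, 0, 0, 255], [-0.08, 0.088, 0, 0, 0, 0, 255], [-0.08, 0.088, 0, 0, 0, 0, 255], [-0.08, 0.088, 0, 0, 0, 0, 255], [-0.07, 0.07, 0, 0, 0, 0, 255], [-0.049, 0.05, 0, 0, 0, 0, 255], [0, 0, 0, 0, 0, 0, 255], [0, 0, 0, 0, 0, 0, 255]],
  ],
)

```text
clock: 21.7
tcp_pos: [0.6004, -0.0902, 0.1691]
orientation: [-0.0, -0.002, 1.0, -0.0]
wrist_force: [-0.2, 0.1, -0.5]
finger_gap: 0.0188
grip_force: 39.1
```

```bash
python3 look.py 7; python3 - <<'E'
from h import *; import pickle
V=[pickle.load(open(f'v_{i}.pkl','rb')) for i in range(1,8)]
for t in('slice_right','slice_left','house','well'):
    P=np.array([onz(v[1][t][0],v[0],.012) for v in V if t in v[1]]);print(t,np.median(P,0).round(4),P.std(0).round(4))
print('rim',onz((140.5,181),V[4][0],.018))
E
```

```text
board [408.0, 126.0] 0.56 [ 0.5472 -0.0082  0.    ]
house [519.0, 94.0] 0.63 [0.5171 0.0863 0.012 ]
well [310.0, 94.0] 0.9 [ 0.518 -0.102  0.012]
slice_right [321.0, 183.0] 0.62 [ 0.6009 -0.0917  0.012 ]
tall_tree [511.0, 178.0] 0.8 [0.5981 0.1012 0.    ]
small_tree [321.0, 223.0] 0.7 [ 0.6483 -0.0919  0.    ]
slice_right [ 0.601  -0.0917  0.012 ] [0.0016 0.0016 0.    ]
slice_left [0.5958 0.0931 0.012 ] [0.0005 0.0013 0.    ]
house [0.5174 0.0859 0.012 ] [0.0011 0.0011 0.    ]
well [ 0.5173 -0.1033  0.012 ] [0.0012 0.0016 0.    ]
rim [ 0.59747438 -0.09011398  0.018     ]
```

Emit:
jog_arm(
  increments=[
    [[-0.006, -0.005, 0.05, 0, 0, 0, 255], [0, 0, 0.08, 0, 0, 0, 255], [0, 0, 0.1, 0, 0, 0, 255], [0, 0, 0.1, 0, 0, 0, 255], [0, 0, 0.06, 0, 0, 0, 255], [0, 0, 0.028, 0, 0, 0, 255], [0, 0, 0.01, 0, 0, 0, 255], [0, 0, 0.004, 0, 0, 0, 255], [0, 0, 0, 0, 0, 0, 255], [0, 0, 0, 0, 0, 0, 255]],
  ],
)

```text
clock: 23.25
tcp_pos: [0.603, -0.0917, 0.0618]
orientation: [0.001, -0.002, 1.0, -0.0]
wrist_force: [-0.0, -0.1, -0.7]
finger_gap: 0.0186
grip_force: 39.2
```

Emit:
jog_arm(
  increments=[
    [[0, 0, 0.005, 0, 0, 0, 255], [0, 0, 0, 0, 0, 0, 255], [0, 0, 0, 0, 0, 0, 150], [0, 0, 0, 0, 0, 0, 100], [0, 0, 0, 0, 0, 0, 50], [0, 0, 0, 0, 0, 0, 0], [0, 0, 0, 0, 0, 0, 0], [0, 0, -0.03, 0, 0, 0, 0], [0, 0, -0.08, 0, 0, 0, 0], [0, 0, -0.12, 0, 0, 0, 0], [0, 0, -0.12, 0, 0, 0, 0], [0, 0, -0.12, 0, 0, 0, 0], [0, 0, -0.12, 0, 0, 0, 0], [0.07, -0.15, 0, 0, 0, 0, 0], [0.07, -0.19, 0, 0, 0, 0, 0], [0.07, -0.19, 0, 0, 0, 0, 0], [0.07, -0.19, 0, 0, 0, 0, 0], [0.07, -0.19, 0, 0, 0, 0, 0], [0.07, -0.19, 0, 0, 0, 0, 0], [0.07, -0.15, 0, 0, 0, 0, 0]],
  ],
)

```text
clock: 25.25
tcp_pos: [0.4808, -0.4041, 0.2079]
orientation: [0.0, -0.001, 1.0, -0.001]
wrist_force: [1.2, -0.2, -1.1]
finger_gap: 0.0852
grip_force: 0.0
```

Emit:
jog_arm(
  increments=[
    [[0, 0, 0, 0, 0, 0.0455, 0], [0, 0, 0, 0, 0, 0.0455, 0], [0, 0, 0, 0, 0, 0.0455, 0], [0, 0, 0, 0, 0, 0.0455, 0], [0, 0, 0, 0, 0, 0.0455, 0], [0, 0, 0, 0, 0, 0.0455, 0], [0, 0, 0, 0, 0, 0.0455, 0], [0, 0, 0, 0, 0, 0.0455, 0], [0, 0, 0, 0, 0, 0.0455, 0], [0, 0, 0, 0, 0, 0.0455, 0], [0, 0, 0, 0, 0, 0.0455, 0], [0, 0, 0, 0, 0, 0, 0]],
  ],
)

```text
clock: 26.45
tcp_pos: [0.4819, -0.4015, 0.2079]
orientation: [0.0, 0.707, 0.708, -0.0]
wrist_force: [0.3, -0.2, 0.5]
finger_gap: 0.085
grip_force: 0.0
```

```bash
python3 look.py 8; python3 - <<'E'
from h import *; import pickle
V=[pickle.load(open(f'v_{i}.pkl','rb')) for i in(1,6,8)]
L=[(v[1]['doll'][0],v[0]) for v in V if 'doll' in v[1]]
print(len(L),tri(*zip(*L)))
E
```

```text
doll [315.0, 199.0] 0.83 [ 0.4733 -0.4362  0.    ]
3 (array([ 0.47570001, -0.43514428,  0.00336219]), np.float64(0.002323320354390466))
```

Emit:
jog_arm(
  increments=[
    [[-0.07, -0.012, 0, 0, 0, 0, 0], [-0.068, -0.012, 0, 0, 0, 0, 0], [0, 0, 0.08, 0, 0, 0, 0], [0, 0, 0.1, 0, 0, 0, 0], [0, 0, 0.1, 0, 0, 0, 0], [0, 0, 0.1, 0, 0, 0, 0], [0, 0, 0.1, 0, 0, 0, 0], [0, 0, 0.1, 0, 0, 0, 0], [0, 0, 0.1, 0, 0, 0, 0], [0, 0, 0.07, 0, 0, 0, 0], [0, 0, 0.036, 0, 0, 0, 0], [0, 0, 0, 0, 0, 0, 0], [0, 0, 0, 0, 0, 0, 255], [0, 0, 0, 0, 0, 0, 255], [0, 0, 0, 0, 0, 0, 255], [0, 0, 0, 0, 0, 0, 255], [0, 0, 0, 0, 0, 0, 255], [0, 0, 0, 0, 0, 0, 255]],
  ],
)

```text
clock: 28.8
tcp_pos: [0.4765, -0.4365, 0.0119]
orientation: [0.001, 0.706, 0.708, -0.0]
wrist_force: [-0.4, 0.7, 4.8]
finger_gap: 0.027
grip_force: 39.4
```

Emit:
jog_arm(
  increments=[
    [[0, 0, -0.05, 0, 0, 0, 255], [0, 0, -0.1, 0, 0, 0, 255], [0, 0, -0.12, 0, 0, 0, 255], [0, 0, -0.12, 0, 0, 0, 255], [0, 0, -0.12, 0, 0, 0, 255], [0, 0, -0.08, 0, 0, 0, 255], [0.08, 0.01, 0, 0, 0, 0, 255], [0.16, 0.015, 0, 0, 0, 0, 255], [0.16, 0.015, 0, 0, 0, 0, 255], [0.16, 0.015, 0, 0, 0, 0, 255], [0.16, 0.015, 0, 0, 0, 0, 255], [0.16, 0.015, 0, 0, 0, 0, 255], [0.16, 0.015, 0, 0, 0, 0, 255], [0.16, 0.015, 0, 0, 0, 0, 255], [0.16, 0.015, 0, 0, 0, 0, 255], [0.16, 0.015, 0, 0, 0, 0, 255], [0.12, 0.01, 0, 0, 0, 0, 255], [0.074, 0.005, 0, 0, 0, 0, 255], [0, 0, 0, 0, 0, 0, 255], [0, 0, 0, 0, 0, 0, 255]],
  ],
)

```text
clock: 30.8
tcp_pos: [0.515, -0.0073, 0.1587]
orientation: [0.0, 0.706, 0.708, -0.0]
wrist_force: [0.3, -1.1, -0.3]
finger_gap: 0.0266
grip_force: 39.4
```

```bash
python3 look.py 9; cp pics/w_9.png pics/x9.png
```

```text
board [351.0, 178.0] 0.6 [ 0.5425 -0.0048  0.    ]
house [320.0, 74.0] 0.55 [0.5122 0.0896 0.012 ]
slice_right [404.0, 264.0] 0.93 [ 0.599  -0.0921  0.012 ]
roof [403.0, 264.0] 0.62 [ 0.6012 -0.0995  0.    ]
tall_tree [420.0, 70.0] 0.94 [0.6014 0.0942 0.    ]
small_tree [406.0, 267.0] 0.92 [ 0.6049 -0.1034  0.    ]
doll [322.0, 249.0] 0.87 [ 0.5141 -0.082   0.    ]
```

View pics/x9.png

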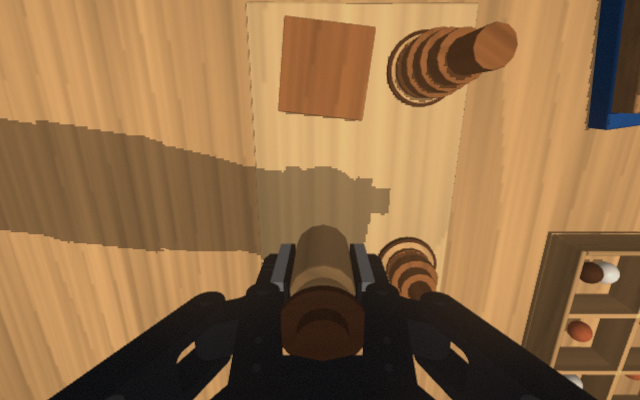

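Picture x9 shows both trees on their slices at (417,67) and (408,267), and the doll upright in the grip. The house top's corners are near (285,16), (375,25), (363,120) and (278,110). I'll lower the doll.

Emit:
jog_arm(
  increments=[
    [[0, 0.004, 0.06, 0, 0, 0, 255], [0, 0, 0.1, 0, 0, 0, 255], [0, 0, 0.12, 0, 0, 0, 255], [0, 0, 0.12, 0, 0, 0, 255], [0, 0, 0.08, 0, 0, 0, 255], [0, 0, 0.04, 0, 0, 0, 255], [0, 0, 0.012, 0, 0, 0, 255], [0, 0, 0.006, 0, 0, 0, 255], [0, 0, 0, 0, 0, 0, 255], [0, 0, 0, 0, 0, 0, 255]],
  ],
)

```text
clock: 32.35
tcp_pos: [0.5171, -0.0075, 0.0248]
orientation: [0.001, 0.706, 0.708, 0.001]
wrist_force: [0.7, -0.6, -0.7]
finger_gap: 0.0269
grip_force: 39.4
```

```bash
python3 - <<'E'
from h import *; import pickle
C=pickle.load(open('v_9.pkl','rb'))[0]
P=np.array([onz(p,C,.057)[:2] for p in((285,16),(375,25),(363,120),(278,110))]);e=np.diff(np.vstack([P,P[:1]]),axis=0)
print(P.mean(0).round(4),np.linalg.norm(e,axis=1).round(4),(np.degrees(np.arctan2(e[:,1],e[:,0]))%90).round(1))
s=env.get_state();print(s['tcp_pos'],s['wrist_force'],s['clock'])
E
```

```text
[0.5163 0.0897] [0.0623 0.0642 0.0642 0.0626] [85.  85.  83.6 83.3]
[ 0.51706747 -0.00753068  0.02481925] [ 0.74834793 -0.55432779 -0.66589769] 32.35
```

Emit:
jog_arm(
  increments=[
    [[0, 0, 0.004, 0, 0, 0, 255], [0, 0, 0, 0, 0, 0, 255], [0, 0, 0, 0, 0, 0, 150], [0, 0, 0, 0, 0, 0, 100], [0, 0, 0, 0, 0, 0, 50], [0, 0, 0, 0, 0, 0, 0], [0, 0, 0, 0, 0, 0, 0], [0, 0, -0.03, 0, 0, 0, 0], [0, 0, -0.07, 0, 0, 0, 0], [0, 0, -0.1, 0, 0, 0, 0], [0, 0, -0.14, 0, 0, 0, 0], [0, 0, -0.14, 0, 0, 0, 0], [0, 0, -0.14, 0, 0, 0, 0], [0, 0, -0.14, 0, 0, 0, 0], [0.12, 0, 0, 0, 0, 0, 0], [0.16, 0, 0, 0, 0, 0, 0], [0.16, 0, 0, 0, 0, 0, 0], [0.16, 0, 0, 0, 0, 0, 0], [0.16, 0, 0, 0, 0, 0, 0], [0.12, 0, 0, 0, 0, 0, 0]],
  ],
)

```text
clock: 34.35
tcp_pos: [0.5154, 0.2148, 0.2134]
orientation: [0.0, 0.706, 0.708, 0.0]
wrist_force: [-0.5, 0.1, 0.3]
finger_gap: 0.0853
grip_force: 0.0
```

Emit:
jog_arm(
  increments=[
    [[0.12, 0, 0, 0, 0, 0, 0], [0.16, 0, 0, 0, 0, 0, 0], [0.16, 0, 0, 0, 0, 0, 0], [0.12, 0, 0, 0, 0, 0, 0], [0, 0, 0, 0, 0, -0.0443, 0], [0, 0, 0, 0, 0, -0.0443, 0], [0, 0, 0, 0, 0, -0.0443, 0], [0, 0, 0, 0, 0, -0.0443, 0], [0, 0, 0, 0, 0, -0.0443, 0], [0, 0, 0, 0, 0, -0.0443, 0], [0, 0, 0, 0, 0, -0.0443, 0], [0, 0, 0, 0, 0, -0.0443, 0], [0, 0, 0, 0, 0, -0.0443, 0], [0, 0, 0, 0, 0, -0.0443, 0], [0, 0, 0, 0, 0, -0.0443, 0], [0, 0, 0, 0, 0, -0.0443, 0], [0, 0, 0, 0, 0, -0.0443, 0], [0, 0, 0, 0, 0, -0.0443, 0], [0, 0, 0, 0, 0, 0, 0]],
  ],
)

```text
clock: 36.25
tcp_pos: [0.5155, 0.3526, 0.2132]
orientation: [0.0, -0.189, 0.982, -0.0]
wrist_force: [0.4, 0.2, 0.6]
finger_gap: 0.0852
grip_force: 0.0
```

```bash
python3 look.py 10; cat > mv.py <<'E'
# python3 mv.py x y z yaw_toolY_deg : needed tool shift (units) and turn (units)
from h import *; import sys
x,y,z,a=map(float,sys.argv[1:]); s=env.get_state(); M=rq(s['orientation'])
t=np.degrees(np.arctan2(M[1,1],M[0,1])); d=(a-t+90)%180-90
print('tcp',np.round(s['tcp_pos'],4),'toolY',t.round(2),'tilt',M[:,2].round(4),'shift',(M.T@(np.array([x,y,z])-s['tcp_pos'])/.25).round(4),'turn z',round(-d/180,4))
E
python3 mv.py .4965 .4465 .008 111.7
```

```text
house [80.0, 80.0] 0.9 [0.5173 0.0862 0.012 ]
storey [402.0, 184.0] 0.87 [0.4968 0.4453 0.    ]
roof [270.0, 198.0] 0.55 [0.57   0.3076 0.    ]
tall_tree [72.0, 156.0] 0.57 [0.6055 0.0819 0.    ]
tcp [0.5155 0.3526 0.2127] toolY 111.71 tilt [-0.e+00 -2.e-04 -1.e+00] shift [-0.0684  0.3772  0.8188] turn z 0.0001
```

View pics/w_10.png

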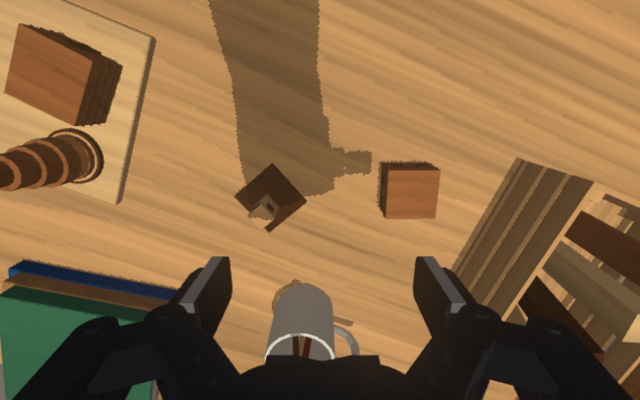

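The grip axes line up with the storey (top face about (386,168)–(438,219)). The basket at the right has some clearance, so I'll go in with the fingers partly closed.

Emit:
jog_arm(
  increments=[
    [[-0.02, 0.1, 0, 0, 0, 0, 40], [-0.028, 0.14, 0, 0, 0, 0, 40], [-0.02, 0.137, 0, 0, 0, 0, 40], [0, 0, 0.08, 0, 0, 0, 40], [0, 0, 0.12, 0, 0, 0, 40], [0, 0, 0.12, 0, 0, 0, 40], [0, 0, 0.12, 0, 0, 0, 40], [0, 0, 0.08, 0, 0, 0, 40], [0, 0, 0.04, 0, 0, 0, 40], [0, 0, 0, 0, 0, 0, 40]],
  ],
)

```text
clock: 37.8
tcp_pos: [0.4955, 0.4458, 0.0711]
orientation: [-0.001, -0.188, 0.982, -0.001]
wrist_force: [-0.0, -0.0, 0.2]
finger_gap: 0.0721
grip_force: 0.0
```

```bash
python3 mv.py .4967 .4465 .008 111.7; python3 -c "
from h import *
C=cam('wrist');save('c11.png',C[0]);print([(r['uv'],r['conf']) for r in spotter.landmark_of('storey','wrist')[:1]],proj((.4967,.4465,.04),C))"
```

```text
tcp [0.4955 0.4458 0.0711] toolY 111.73 tilt [-0.0025 -0.0019 -1.    ] shift [-0.0063  0.0011  0.2524] turn z 0.0002
[([321.8, 215.1], 0.97)] [322.75050993 237.77717177]
```

View pics/c11.png

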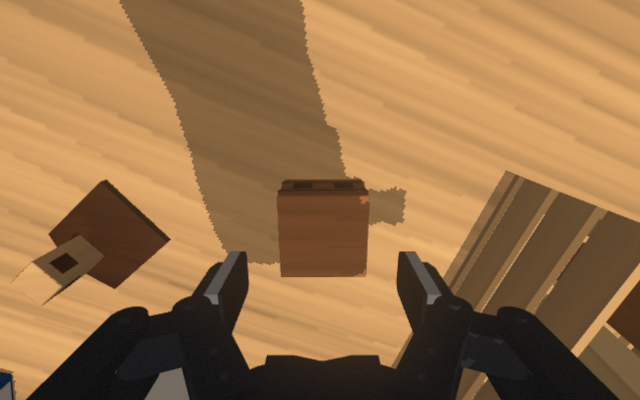

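The storey top (278–368, rows 192–277) sits centred between the fingers, and the basket is clear.

Emit:
jog_arm(
  increments=[
    [[-0.003, 0, 0.08, 0, 0, 0, 40], [0, 0, 0.08, 0, 0, 0, 40], [0, 0, 0.06, 0, 0, 0, 40], [0, 0, 0.032, 0, 0, 0, 40], [0, 0, 0, 0, 0, 0, 40], [0, 0, 0, 0, 0, 0, 255], [0, 0, 0, 0, 0, 0, 255], [0, 0, 0, 0, 0, 0, 255], [0, 0, 0, 0, 0, 0, 255], [0, 0, 0, 0, 0, 0, 255]],
  ],
  force=60,
)

```text
clock: 38.9
tcp_pos: [0.498, 0.4473, 0.0111]
orientation: [0.001, -0.189, 0.982, 0.0]
wrist_force: [0.2, 0.5, 5.8]
finger_gap: 0.0527
grip_force: 65.1
```

Emit:
jog_arm(
  increments=[
    [[0, 0, -0.04, 0, 0, 0, 255], [0, 0, -0.1, 0, 0, 0, 255], [0, 0, -0.12, 0, 0, 0, 255], [0, 0, -0.12, 0, 0, 0, 255], [0, 0, -0.12, 0, 0, 0, 255], [0, 0, -0.1, 0, 0, 0, 255], [0, 0, 0, 0, 0, 0.038, 255], [0, 0, 0, 0, 0, 0.038, 255], [0, 0, 0, 0, 0, 0.038, 255], [0, 0, 0, 0, 0, 0.038, 255], [0, 0, 0, 0, 0, 0, 255]],
  ],
)

```text
clock: 40.0
tcp_pos: [0.4968, 0.4465, 0.1598]
orientation: [-0.0, 0.049, 0.999, -0.0]
wrist_force: [-1.1, -0.7, -0.6]
finger_gap: 0.0527
grip_force: 64.5
```

```bash
python3 mv.py .5165 .0885 .155 84.3
```

```text
tcp [0.4968 0.4465 0.1598] toolY 84.36 tilt [-7.e-04 -6.e-04 -1.e+00] shift [-0.2194 -1.4172  0.0198] turn z 0.0003
```

Emit:
jog_arm(
  increments=[
    [[-0.01, -0.08, 0, 0, 0, 0, 255], [-0.024, -0.15, 0, 0, 0, 0, 255], [-0.024, -0.15, 0, 0, 0, 0, 255], [-0.024, -0.15, 0, 0, 0, 0, 255], [-0.024, -0.15, 0, 0, 0, 0, 255], [-0.024, -0.15, 0, 0, 0, 0, 255], [-0.024, -0.15, 0, 0, 0, 0, 255], [-0.024, -0.15, 0, 0, 0, 0, 255], [-0.02, -0.13, 0, 0, 0, 0, 255], [-0.012, -0.1, 0, 0, 0, 0, 255], [-0.01, -0.057, 0, 0, 0, 0, 255], [0, 0, 0, 0, 0, 0, 255], [0, 0, 0, 0, 0, 0, 255]],
  ],
)

```text
clock: 41.3
tcp_pos: [0.5171, 0.0891, 0.1598]
orientation: [-0.0, 0.049, 0.999, 0.0]
wrist_force: [0.3, 0.2, -1.0]
finger_gap: 0.0529
grip_force: 64.5
```

```bash
python3 mv.py .5165 .0885 .0685 84.3; python3 look.py 12
```

```text
tcp [0.5171 0.0891 0.1598] toolY 84.42 tilt [-1.e-04  4.e-04 -1.e+00] shift [ 0.0022 -0.0029  0.3654] turn z 0.0007
board [233.0, 214.0] 0.92 [ 0.5417 -0.0053  0.    ]
house [320.0, 184.0] 0.69 [0.5158 0.0868 0.012 ]
well [127.0, 205.0] 0.92 [ 0.519  -0.1029  0.012 ]
slice_right [158.0, 280.0] 0.72 [ 0.6037 -0.0938  0.012 ]
storey [321.0, 248.0] 0.64 [0.5893 0.08   0.    ]
roof [540.0, 210.0] 0.75 [0.5688 0.307  0.    ]
doll [220.0, 195.0] 0.79 [ 0.5209 -0.0145  0.    ]
```

View pics/w_12.png

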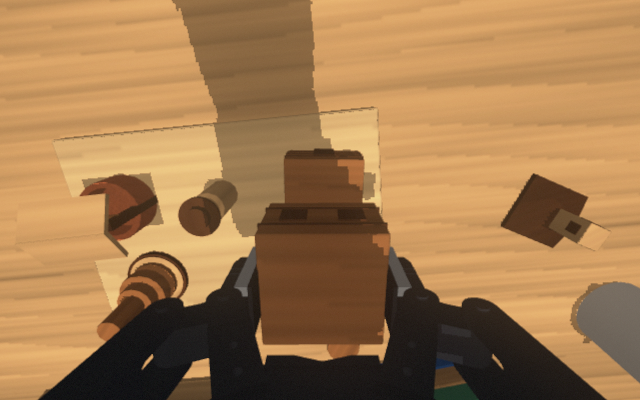

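The storey (columns 256–388) hangs square over the house (284–363), and the doll stands at (208,207). I'll lower it.

Emit:
jog_arm(
  increments=[
    [[0.002, -0.002, 0.06, 0, 0, 0, 255], [0, 0, 0.1, 0, 0, 0, 255], [0, 0, 0.1, 0, 0, 0, 255], [0, 0, 0.06, 0, 0, 0, 255], [0, 0, 0.03, 0, 0, 0, 255], [0, 0, 0.01, 0, 0, 0, 255], [0, 0, 0.004, 0, 0, 0, 255], [0, 0, 0, 0, 0, 0, 255], [0, 0, 0, 0, 0, 0, 255]],
  ],
)

```text
clock: 42.75
tcp_pos: [0.5173, 0.0884, 0.0696]
orientation: [0.001, 0.049, 0.999, -0.0]
wrist_force: [-0.1, -0.7, -0.7]
finger_gap: 0.0529
grip_force: 64.5
```

Emit:
jog_arm(
  increments=[
    [[0, 0, 0.005, 0, 0, 0, 255], [0, 0, 0, 0, 0, 0, 255], [0, 0, 0, 0, 0, 0, 40], [0, 0, 0, 0, 0, 0, 40], [0, 0, 0, 0, 0, 0, 40], [0, 0, 0, 0, 0, 0, 40], [0, 0, 0, 0, 0, 0, 40], [0, 0, -0.03, 0, 0, 0, 40], [0, 0, -0.08, 0, 0, 0, 40], [0, 0, -0.12, 0, 0, 0, 40], [0, 0, -0.12, 0, 0, 0, 40], [0, 0, -0.12, 0, 0, 0, 40], [0, 0, -0.08, 0, 0, 0, 40], [0.02, 0.12, 0, 0, 0, 0, 0], [0, 0.16, 0, 0, 0, 0, 0], [0, 0.16, 0, 0, 0, 0, 0], [0, 0.14, 0, 0, 0, 0, 0], [0, 0, 0, 0, 0, 0.042, 0], [0, 0, 0, 0, 0, 0.042, 0], [0, 0, 0, 0, 0, 0.042, 0]],
  ],
)

```text
clock: 44.75
tcp_pos: [0.5257, 0.2337, 0.2054]
orientation: [0.0, 0.247, 0.969, -0.0]
wrist_force: [-0.4, -0.2, 0.4]
finger_gap: 0.0855
grip_force: 0.0
```

```bash
python3 mv.py .5695 .3085 .036 62; python3 look.py 13; python3 -c "
import cv2;a=cv2.imread('pics/w_13.png');cv2.imwrite('pics/c13.png',cv2.resize(a,(800,500),interpolation=cv2.INTER_CUBIC))"
```

```text
tcp [0.5257 0.2337 0.2054] toolY 61.45 tilt [ 2.e-04 -1.e-04 -1.e+00] shift [-0.0109  0.3464  0.6777] turn z -0.0031
board [161.0, 274.0] 0.97 [ 0.5436 -0.0077  0.    ]
well [80.0, 298.0] 0.74 [ 0.5205 -0.1085  0.012 ]
slice_left [249.0, 275.0] 0.71 [0.5931 0.0953 0.012 ]
storey [194.0, 242.0] 0.75 [0.5281 0.0536 0.    ]
roof [397.0, 173.0] 0.91 [0.5678 0.3067 0.    ]
tall_tree [251.0, 278.0] 0.88 [0.6036 0.0876 0.    ]
small_tree [80.0, 296.0] 0.66 [ 0.52   -0.1193  0.    ]
doll [141.0, 263.0] 0.81 [ 0.5192 -0.0204  0.    ]
```

View pics/c13.png

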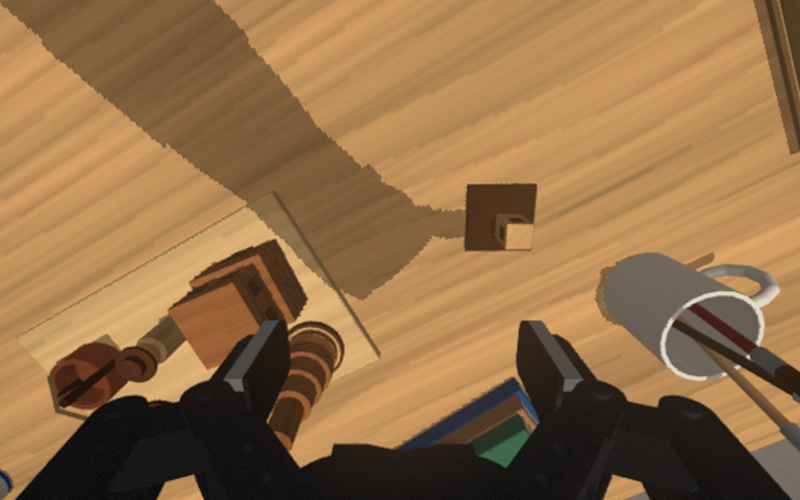

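Roof is square to the tool, slab at about (372–429, 147–200) in original pixels, mug to the right with clearance; storey sits on the house. I'll close the fingers partly before descending.

Emit:
jog_arm(
  increments=[
    [[-0.004, 0.1, 0, 0, 0, 0, 90], [-0.004, 0.14, 0, 0, 0, 0, 90], [-0.003, 0.106, 0, 0, 0, -0.003, 90], [0, 0, 0.08, 0, 0, 0, 90], [0, 0, 0.1, 0, 0, 0, 90], [0, 0, 0.12, 0, 0, 0, 90], [0, 0, 0.1, 0, 0, 0, 90], [0, 0, 0.06, 0, 0, 0, 90], [0, 0, 0, 0, 0, 0, 90]],
  ],
)

```text
clock: 46.2
tcp_pos: [0.5673, 0.3071, 0.087]
orientation: [-0.002, 0.24, 0.971, -0.002]
wrist_force: [0.3, -0.3, -0.7]
finger_gap: 0.0552
grip_force: 0.0
```

```bash
python3 mv.py .5695 .3085 .035 62; python3 -c "
from h import *
C=cam('wrist');save('w14.png',C[0])
k=spotter.cut_out('roof','wrist')
for r in k[:1]:
  print(r['conf'],[ (lambda a:(a.min(),a.max()))(a) for a in np.where(r['region'])])
for z,w in((0,.03),(.006,.03),(.066,.01)): print(z,proj((.5695,.3085,z),C).round(1))"
```

```text
tcp [0.5673 0.3071 0.087 ] toolY 62.25 tilt [-0.0051 -0.0021 -1.    ] shift [-0.0059  0.0097  0.2079] turn z 0.0014
0.92 [(np.int64(167), np.int64(259)), (np.int64(285), np.int64(367))]
0 [326.4 207. ]
0.006 [326.5 209.6]
0.066 [327.3 244.6]
```

View pics/w14.png

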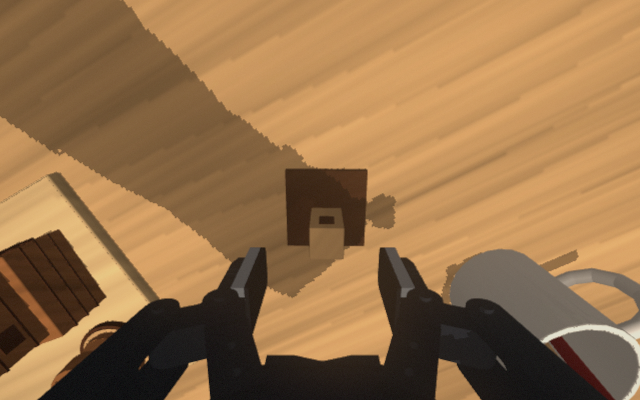

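The turret top is at (327,242), where the projection predicts it, and the mug is about 95 mm aside, so it's clear.

Emit:
jog_arm(
  increments=[
    [[-0.004, 0.009, 0.06, 0, 0, 0, 90], [0, 0, 0.07, 0, 0, 0, 90], [0, 0, 0.05, 0, 0, 0, 90], [0, 0, 0.026, 0, 0, 0, 90], [0, 0, 0, 0, 0, 0, 90], [0, 0, 0, 0, 0, 0, 255], [0, 0, 0, 0, 0, 0, 255], [0, 0, 0, 0, 0, 0, 255], [0, 0, 0, 0, 0, 0, 255], [0, 0, 0, 0, 0, 0, 255]],
  ],
  force=40,
)

```text
clock: 47.3
tcp_pos: [0.572, 0.3098, 0.0395]
orientation: [0.001, 0.24, 0.971, 0.001]
wrist_force: [0.3, -0.5, 4.3]
finger_gap: 0.0194
grip_force: 39.5
```

Emit:
jog_arm(
  increments=[
    [[0, 0, -0.04, 0, 0, 0, 255], [0, 0, -0.1, 0, 0, 0, 255], [0, 0, -0.14, 0, 0, 0, 255], [0, 0, -0.14, 0, 0, 0, 255], [0, 0, -0.14, 0, 0, 0, 255], [0, 0, -0.12, 0, 0, 0, 255], [0, 0, 0, 0, 0, -0.031, 255], [0, 0, 0, 0, 0, -0.031, 255], [0, 0, 0, 0, 0, -0.031, 255], [0, 0, 0, 0, 0, -0.031, 255], [0, 0, 0, 0, 0, 0, 255]],
  ],
)

```text
clock: 48.4
tcp_pos: [0.5708, 0.3094, 0.2087]
orientation: [-0.0, 0.047, 0.999, -0.0]
wrist_force: [-0.8, -0.3, -1.3]
finger_gap: 0.0193
grip_force: 39.1
```

```bash
python3 mv.py .517 .0885 .205 84.3
```

```text
tcp [0.5708 0.3094 0.2087] toolY 84.57 tilt [-5.e-04 -3.e-04 -1.e+00] shift [ 0.1308 -0.9001  0.0152] turn z 0.0015
```

Emit:
jog_arm(
  increments=[
    [[0.01, -0.06, 0, 0, 0, 0, 255], [0.018, -0.13, 0, 0, 0, 0, 255], [0.018, -0.13, 0, 0, 0, 0, 255], [0.018, -0.13, 0, 0, 0, 0, 255], [0.018, -0.13, 0, 0, 0, 0, 255], [0.018, -0.13, 0, 0, 0, 0, 255], [0.015, -0.1, 0, 0, 0, 0, 255], [0.01, -0.06, 0, 0, 0, 0, 255], [0.004, -0.03, 0, 0, 0, 0, 255], [0, 0, 0, 0, 0, 0, 255], [0, 0, 0, 0, 0, 0, 255]],
  ],
)

```text
clock: 49.5
tcp_pos: [0.518, 0.0892, 0.2086]
orientation: [0.0, 0.047, 0.999, 0.0]
wrist_force: [0.7, 0.1, -1.3]
finger_gap: 0.0193
grip_force: 39.2
```

```bash
python3 mv.py .5175 .0885 .1375 84.3; python3 look.py 15
```

```text
tcp [0.518  0.0892 0.2086] toolY 84.56 tilt [ 3.e-04  4.e-04 -1.e+00] shift [ 0.002  -0.0032  0.2843] turn z 0.0014
board [243.0, 202.0] 0.75 [ 0.5466 -0.008   0.    ]
well [151.0, 189.0] 0.58 [ 0.5176 -0.1035  0.012 ]
slice_right [180.0, 254.0] 0.89 [ 0.6005 -0.0907  0.012 ]
storey [319.0, 181.0] 0.81 [0.5299 0.084  0.    ]
roof [319.0, 228.0] 0.76 [0.5881 0.0784 0.    ]
small_tree [175.0, 255.0] 0.9 [ 0.6069 -0.1031  0.    ]
doll [238.0, 179.0] 0.69 [ 0.5185 -0.0088  0.    ]
```

View pics/w_15.png

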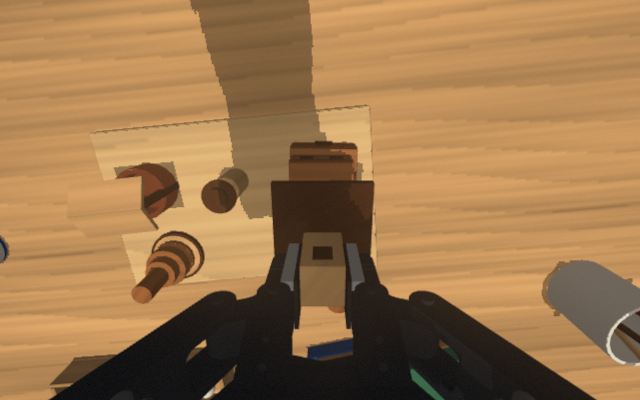

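The roof (columns 272–374) is square above the storey (290–357), and the doll and small tree are upright.

Emit:
jog_arm(
  increments=[
    [[0.002, -0.003, 0.05, 0, 0, 0, 255], [0, 0, 0.08, 0, 0, 0, 255], [0, 0, 0.08, 0, 0, 0, 255], [0, 0, 0.05, 0, 0, 0, 255], [0, 0, 0.016, 0, 0, 0, 255], [0, 0, 0.007, 0, 0, 0, 255], [0, 0, 0, 0, 0, 0, 255], [0, 0, 0, 0, 0, 0, 255]],
  ],
)

```text
clock: 50.85
tcp_pos: [0.5178, 0.0879, 0.1386]
orientation: [0.001, 0.047, 0.999, -0.0]
wrist_force: [0.0, -0.4, -1.2]
finger_gap: 0.0193
grip_force: 39.2
```

Still about 2 mm above; lower and read the force before releasing.

Emit:
jog_arm(
  increments=[
    [[0, 0, 0.005, 0, 0, 0, 255], [0, 0, 0.004, 0, 0, 0, 255], [0, 0, 0, 0, 0, 0, 255], [0, 0, 0, 0, 0, 0, 255]],
  ],
)

```text
clock: 51.25
tcp_pos: [0.5177, 0.0879, 0.1364]
orientation: [0.001, 0.047, 0.999, -0.0]
wrist_force: [-1.4, 0.1, 5.6]
finger_gap: 0.0193
grip_force: 40.0
```

Contact at about 6 N. I'll release, rise and back away.

Emit:
jog_arm(
  increments=[
    [[0, 0, -0.002, 0, 0, 0, 255], [0, 0, 0, 0, 0, 0, 180], [0, 0, 0, 0, 0, 0, 140], [0, 0, 0, 0, 0, 0, 100], [0, 0, 0, 0, 0, 0, 60], [0, 0, 0, 0, 0, 0, 60], [0, 0, -0.03, 0, 0, 0, 60], [0, 0, -0.08, 0, 0, 0, 60], [0, 0, -0.12, 0, 0, 0, 60], [0, 0, -0.12, 0, 0, 0, 60], [0, 0, -0.12, 0, 0, 0, 60], [0, 0, -0.1, 0, 0, 0, 60], [0.1, 0, 0, 0, 0, 0, 60], [0.14, 0, 0, 0, 0, 0, 60], [0.1, 0, 0, 0, 0, 0, 60], [0.1, 0, 0, 0, 0, 0, 60], [0, 0, 0, 0, 0, 0, 60], [0, 0, 0, 0, 0, 0, 60]],
  ],
)

```text
clock: 53.05
tcp_pos: [0.4079, 0.0984, 0.2794]
orientation: [0.001, 0.047, 0.999, 0.0]
wrist_force: [0.9, -0.0, 1.0]
finger_gap: 0.0654
grip_force: 0.0
```

```bash
python3 look.py 16; python3 - <<'E'
from h import *
Cs={n:cam(n) for n in('scene','side')}
for t in 'storey roof tall_tree small_tree doll'.split():
    us=[];cc=[]
    for n in Cs:
        r=spotter.landmark_of(t,n)
        if r: us.append(r[0]['uv']);cc.append(Cs[n])
    if len(us)==2:print(t,tri(us,cc))
im=Cs['scene'][0][130:250,230:420];save('end_scene.png',cv2.resize(im,(760,480),interpolation=cv2.INTER_CUBIC))
E
```

```text
board [261.0, 257.0] 0.87 [ 0.547  -0.0077  0.    ]
house [318.0, 236.0] 0.67 [0.5149 0.0822 0.012 ]
well [189.0, 250.0] 0.78 [ 0.5195 -0.1061  0.012 ]
slice_right [207.0, 300.0] 0.56 [ 0.6054 -0.0979  0.012 ]
storey [323.0, 252.0] 0.63 [0.5461 0.0861 0.    ]
roof [318.0, 267.0] 0.56 [0.5711 0.0758 0.    ]
tall_tree [332.0, 288.0] 0.65 [0.6098 0.0939 0.    ]
small_tree [207.0, 299.0] 0.56 [ 0.6104 -0.1023  0.    ]
doll [255.0, 243.0] 0.96 [ 0.5234 -0.0122  0.    ]
storey (array([0.51512587, 0.09374984, 0.06246471]), np.float64(0.002161058679052022))
roof (array([0.51082088, 0.09215818, 0.09515948]), np.float64(0.005641620547921586))
tall_tree (array([0.60441672, 0.09914644, 0.02053684]), np.float64(0.0006032789771777244))
doll (array([ 0.52195101, -0.00434852,  0.02033477]), np.float64(0.0027732474053591095))
```

View pics/end_scene.png

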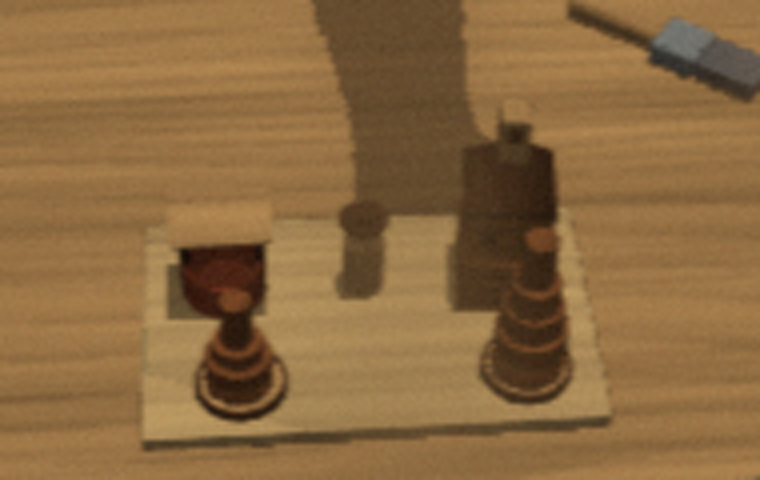

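The final crop shows the roof and storey stacked square on the house, both trees centred on their slices, and the doll upright between house and well. Corrected for height, the wrist view puts the doll and both trees within about 3 mm of their targets.

```bash
python3 -c "
from workcell import ticket
print(ticket.hand_in())"
```

```text
the job is handed in; nothing more can be done
None
```

The village is finished and handed in at about 53 s of the 144 s allowed: storey and roof are stacked on the house, both trees stand on their slices, and the doll is midway between house and well; the final pictures show all of it upright and centred, but the hand-in gave no verdict.

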